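# Brace the folded walls of a box shell with cast squares for tacking

## Task

The small sheet-steel box shell on the riser block has its two end walls up, but its left and right walls still lean outwards and spring back when let go. Set the two cast squares on the bench, one against the outside of each leaning wall, with the square's tall vertical end flat against the wall halfway along it, so that they hold both walls fully upright and the corners stay free for tack welding. Leave the tape measure, the chipping hammer and the paint marker where they lie.

Things in the scene. Friction and masses are not known exactly. Their poses are not given: they have to be found in the camera images.
- box_shell: open sheet-metal box shell, 110 x 90 mm, on a dark riser block (90 x 70 x 20 mm) fixed to the bench. Origin: on the bench top under its middle; x along the fold lines, away from the robot, y to the left across them, z up. The 2 mm floor, underside at z = 20 mm, overhangs the block 10 mm all round. End walls at x = +-55 mm stand fixed, top at z = 68 mm
- left_brace (a point): point fixed in the shell at x = 0, y = +45 mm, z = 45 mm: where the middle of the left wall's outer face comes when upright (wall 110 mm long, 48 high, 2 thick, folding about the line y = +45, z = 20 mm; top edge then at z = 68). Leaning at 0.95 rad its top edge is 28 mm farther out, at z = 59 mm
- right_brace (a point): the same for the right wall: point at x = 0, y = -45 mm, z = 45 mm of the shell
- wall_left (a joint): fold angle of the left (+y) wall of the box shell: 0 lying flat outwards, 1.571 (90 degrees) upright, where it closes on the edges of the two end walls and stops. It starts leaning outwards at about 0.95 to 1.2. It resists folding (2 to 4 N at its top edge) and when let go it springs back to about 1.33
- wall_right (a joint): fold angle of the right (-y) wall of the box shell: 0 lying flat outwards, 1.571 (90 degrees) upright, where it closes on the edges of the two end walls and stops. It starts leaning outwards at about 0.95 to 1.2. It resists folding (2 to 4 N at its top edge) and when let go it springs back to about 1.33
- square_a: light grey cast magnetic square, one of two alike, 100 mm long, 74 tall, 0.85 kg: base 28 wide, 16 high; on its middle an upright web 18 mm thick (grip it), a wedge with a vertical end 74 mm high at +y (flat top for 16 mm), sloping to 33 mm height at -y. Origin: centre of the underside; y along the base to the tall end, z up. Web's end face at y = +48 mm, base's end at y = +50. Magnets off
- square_b: the other cast square, same shape, size and axes as square_a
- square_a_face (a point): middle of the vertical end face of square_a, 45 mm above its underside, in the plane y = +48 mm of the square
- square_b_face (a point): middle of the vertical end face of square_b, 45 mm above its underside, in the plane y = +48 mm of the square
- measure: tape measure, 32 x 80 x 62 mm, to be left alone; origin at the centre of its underside
- hammer: chipping hammer with a coil handle, 145 x 258 x 21 mm, lying; to be left alone; origin under its middle
- marker: paint marker, 134 mm long, 17 mm thick, lying along its y axis; to be left alone; origin under its middle

How it is judged:
By the outcome, as a careful person would: the job done as asked, in the order asked, and still so for the second after the job is handed in, with the robot touching nothing.
It also fails if it takes over 72 s, if anything falls off the work surface, if the arm or the gripper's body presses on something with over 40 N, if the wrist force passes 120 N, or if a joint passes its speed limit or range.

## Robot

A 6-joint arm with a two-finger parallel gripper is mounted at the origin on a cart in front of the work surface, level with it; the furniture and walls round the work are solid. World frame = base frame: x ahead of the robot, y to its left, z up, the work surface at z = 0. Lengths are in mm, angles in rad, forces in N, time in s.
With the tool pointing down it reaches from about 350 to 875 mm from the base axis. Payload 4.2 kg.
Tool frame: the origin (TCP) lies at the very end of the fingers, on their centre line; the grasp point (between the pads) lies 19 mm behind it; z points along the fingers, y is the line along which they close (so a half turn about z gives the same grasp; the last joint's range is limited). The gripper opens to 85 mm and grips with 20 to 120 N. Pads are 22 mm wide; open, the fingers measure 114 mm over their backs; the gripper's body (76 mm by 85 mm) begins 54 mm behind the grasp point. The pads swing forward as they close: fully open they stand 13 mm farther back than shut.
Start: joints at [-0.905, 0.385, 0.008, 0, -1.194, -0.259], TCP at [247.308, -573.967, 231.312] pointing down, gripper open.
Joint ranges: [-3.14, 3.14], [-1.21, 2.06], [-1.07, 1.41], [-3.16, 2.05], [-2.99, -0.16], [-3.1, 3.1]. Speed limits (rad/s): [2.79, 2.79, 3.14, 3.14, 3.14, 3.14].

## Interface

Orientations are given as a unit quaternion [x, y, z, w].
In Python, from bench import monitor, get_image, camera_info, job_done gives the robot as it stands.
- The arm moves only by the tool send_rows, never from a script. Its argument "series" is a list of rows, each a list of 3 entries, a list of its own where there are three numbers: the shift along the tool's x, y, z in mm, then the turn, a rotation vector about the tool's x, y, z in rad, then the finger opening in mm, from 0 to 85.4. A call has 1 to 8 rows; each row shifts and turns the commanded pose from where the row before left it, along the tool's axes as they then stand; what a row does not reach is not made up. A row lasts 1/10 s, in which the tool goes at most 50 mm and 8.59 degrees, less where a joint would pass 70% of its speed; a pose out of reach is approached as far as the arm can. A call with a gripper value outside its range is refused whole. The fingers move at their own pace and stop on an object; the grip force is fixed at half the most. Time passes only in rows, so rows that do not move let the fingers close. It gives the time, the measured TCP pose, the force, the opening and the grip force at its end, in the units of the state.
- monitor.read_state(): the state, without advancing time (a new reading comes with each control period).
- get_image(name): name is "scene" or "top" or "wrist"; returns the picture (480x640x3 uint8, red, green, blue); there is no depth.
- camera_info(name): a dict with "intrinsics" (3x3 intrinsics, pixels), "R" (3x3) and "t" (3): a world point X has camera coordinates R X + t. Camera axes: x right, y down, z forward; pixel columns grow to the right and rows downward; lengths in mm; the calibration is good to about 2 mm. A picture is of the moment at which its call begins: read the wrist's pose just before it. camera_info takes no time and is no camera call; for the wrist camera it gives the pose at the moment of the call.
- job_done(): hands the job in; it is judged then, once.
The state is a dict: "clock": time; "joints": joint angles; "joint_vel": joint speeds; "joint_efforts": joint torques, N m; "position": TCP position; "ee_rot": TCP orientation; "contact_force": force on the tool from outside, world axes, zero at the start; "wrist_torque": the same for the moment, N m; "gripper_width": finger opening in mm; "grasp_force": force on a finger pad.
Only numpy, scipy, OpenCV 4.12 (cv2) and the standard library are available. Lean on these libraries where they do the work, as an engineer would, in place of code of your own. Each camera call takes 0.05 s, during which the arm holds its last target. There are 200 camera calls.

## Working session

There is one attempt and no reset: what is moved stays moved. The work goes in short steps, Python scripts to look and compute and a tool call to move; the robot and the scene stay as the last step left them, time stands still between calls to the robot, and variables do not carry over. Pictures are saved under pics/ and viewed, at most 10 in all, crops included, and the job is handed in when it is done.

Besides the shell and the picture viewer there is one more tool, called after "Call:" as name(argument=value, ...), one argument or row to a line, values as JSON. send_rows: Moves the arm, as the interface text tells. Its arguments: {"type":"object","properties":{"series":{"type":"array"}},"required":["series"]}

```bash
mkdir -p pics
python3 - <<'E'
from bench import monitor,get_image,camera_info
import cv2,numpy as np
s=monitor.read_state();print(s)
for n in("top","scene"):
    im=get_image(n);cv2.imwrite(f"pics/{n}0.png",im[:,:,::-1]);c=camera_info(n);print(n,c)
E
```

```text
{'clock': 0.0, 'joints': array([-9.05419693e-01,  3.85571568e-01,  6.61498707e-03, -5.17773716e-04,
       -1.19399568e+00, -2.58598628e-01]), 'joint_vel': array([-0.00031997, -0.00041609, -0.00066095, -0.00021335, -0.00088396,
       -0.0005012 ]), 'joint_efforts': array([ 1.68409646e-03, -3.92287982e+01,  1.88402045e+01,  4.18621212e+00,
       -4.53240718e-03,  6.99559450e-06]), 'position': array([ 247.06966665, -573.44998554,  230.2054953 ]), 'ee_rot': array([-2.01895961e-01,  9.79406351e-01,  1.07221572e-03, -2.65083778e-04]), 'contact_force': array([ 0.31859315, -0.2339554 , -0.32778963]), 'wrist_torque': array([-0.02654972, -0.00665149,  0.02333761]), 'grasp_force': 0.0, 'gripper_width': 85.23646440354212}
top {'intrinsics': array([[485.50487234,   0.        , 318.48730252],
       [  0.        , 485.50487234, 237.31995001],
       [  0.        ,   0.        ,   1.        ]]), 'R': array([[ 0.02178378, -0.99961289,  0.01730742],
       [-0.99437926, -0.02345733, -0.10324557],
       [ 0.10361159, -0.01496106, -0.99450531]]), 't': array([  86.97424541,  542.21312542, 1242.8325111 ])}
scene {'intrinsics': array([[559.18187537,   0.        , 317.04620201],
       [  0.        , 559.18187537, 234.34107911],
       [  0.        ,   0.        ,   1.        ]]), 'R': array([[ 0.52859119, -0.84866971, -0.01873729],
       [-0.63962233, -0.38368054, -0.66608747],
       [ 0.55809912,  0.36407275, -0.74563825]]), 't': array([-185.37517776,  423.01011913, 1589.80176025])}
```

View pics/top0.png

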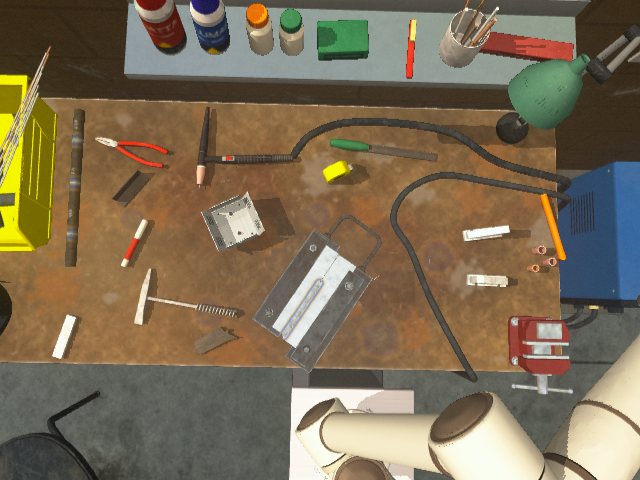

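View pics/scene0.png

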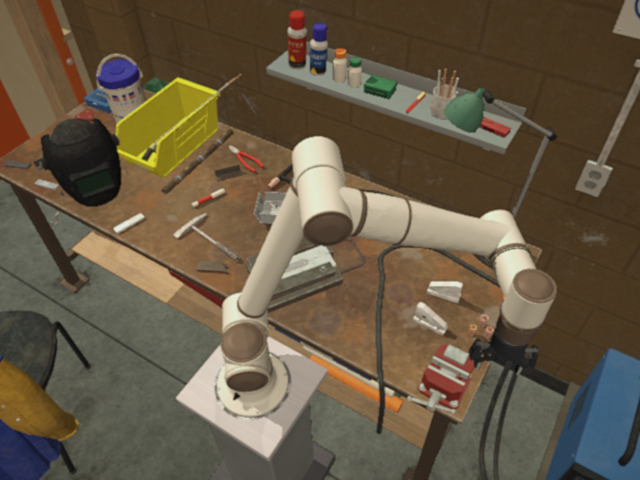

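The top view shows the shell at about (233,221), the squares at (487,233) and (488,281), the tape at (337,172), and the hammer at (185,303). I'll zoom in on the shell and squares.

```bash
cat > h.py <<'E'
import numpy as np,cv2
from bench import monitor,get_image,camera_info
from scipy.spatial.transform import Rotation as Ro
def ray(n,uv,z,c=None):
    c=c or camera_info(n);R,t,K=c["R"],c["t"],c["intrinsics"]
    d=R.T@np.linalg.solve(K,[uv[0],uv[1],1.]);o=-R.T@t
    return o+d*(z-o[2])/d[2]
def proj(n,X,c=None):
    c=c or camera_info(n);p=(c["R"]@np.atleast_2d(X).T).T+c["t"];q=p@c["intrinsics"].T
    return q[:,:2]/q[:,2:]
def st():
    s=monitor.read_state();print(round(s["clock"],2),s["position"].round(1),s["ee_rot"].round(4),"F",s["contact_force"].round(1),"w",round(s["gripper_width"],1),round(s["grasp_force"],1));return s
E
python3 - <<'E'
from h import *
im=cv2.imread("pics/top0.png")
a=cv2.resize(im[180:264,190:290],(800,672)[:2],interpolation=cv2.INTER_CUBIC)
a=cv2.resize(im[185:255,193:273],None,fx=5,fy=5,interpolation=cv2.INTER_CUBIC)
b=cv2.resize(im[220:290,455:535],None,fx=5,fy=5,interpolation=cv2.INTER_CUBIC)
w=get_image("wrist")[:,:,::-1]
cv2.imwrite("pics/c1.png",np.hstack([a,b]));cv2.imwrite("pics/w0.png",w)
for p in [(233,221),(487,233),(488,281),(185,303),(337,172),(137,243),(390,230),(310,295)]:print(p,ray("top",p,0).round(0))
E
```

```text
(233, 221) [581. 328.   0.]
(487, 233) [ 565. -354.    0.]
(488, 281) [ 437. -355.    0.]
(185, 303) [362. 445.   0.]
(337, 172) [722.  53.   0.]
(137, 243) [516. 580.   0.]
(390, 230) [567. -93.   0.]
(310, 295) [389. 118.   0.]
```

View pics/c1.png

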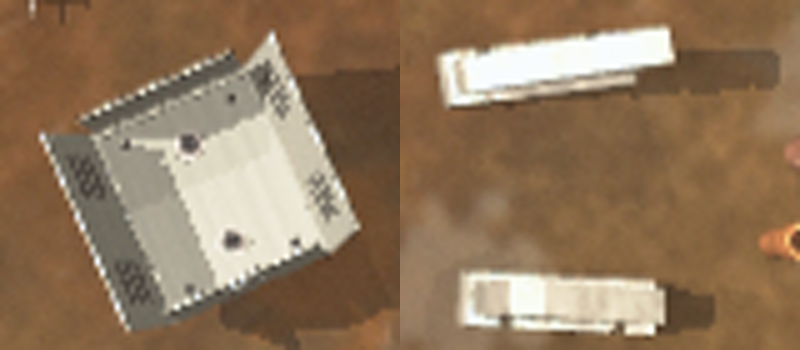

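View pics/w0.png

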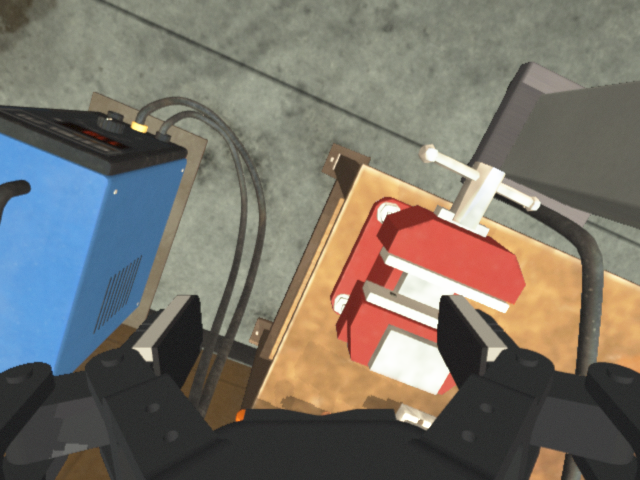

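Run:
```python
from h import *
from scipy.optimize import least_squares
c=camera_info("wrist");s=st();R=Ro.from_quat(s["ee_rot"]).as_matrix()
o=-c["R"].T@c["t"];print("cam in tool",(R.T@(o-s["position"])).round(1),"axes",(R.T@c["R"].T).round(3).tolist(),c["intrinsics"][0,0]);print("tool axes",R.round(2).tolist())
T=camera_info("top")
def L(x,y,off):return [(x+.5)/5-.5+off[0],(y+.5)/5-.5+off[1]]
A=(193,185)
obs=[L(80,120,A),L(233,50,A),L(40,132,A),L(130,330,A),L(272,32,A),L(360,228,A)]
def model(p):
    x,y,a,tl,tr=p;H=48
    P=np.array([[55,43,68],[55,-43,68],[55,45+H*np.cos(tl),20+H*np.sin(tl)],[-55,45+H*np.cos(tl),20+H*np.sin(tl)],[55,-45-H*np.cos(tr),20+H*np.sin(tr)],[-55,-45-H*np.cos(tr),20+H*np.sin(tr)]])
    return P@Ro.from_euler('z',a).as_matrix().T+[x,y,0]
r=least_squares(lambda p:(proj("top",model(p),T)-obs).ravel(),[581,328,.42,1.05,1.05]);print(r.x.round(3),r.fun.round(2))
B=(455,220)
def LB(x,y):return L(x-400,y,B)
# lower square base edges / upper square
for n,(p,q) in {"low end L":((460,275),(460,325)),"low end R":((660,280),(657,333)),"up end L":((440,60),(447,107)),"up webtop R":((667,28),(673,62))}.items():
    z=16 if "web" not in n else 74
    print(n,ray("top",LB(*p),z).round(0),ray("top",LB(*q),z).round(0))
```

```text
0.15 [ 247.1 -573.6  230.5] [-2.019e-01  9.794e-01  8.000e-04 -2.000e-04] F [ 0.1  0.6 -0.8] w 85.4 0.0
cam in tool [  65.4   -0.6 -144.7] axes [[0.0, -0.964, -0.265], [1.0, 0.001, -0.0], [0.0, -0.265, 0.964]] 393.93538378830954
tool axes [[-0.92, -0.4, -0.0], [-0.4, 0.92, 0.0], [0.0, 0.0, -1.0]]
[5.73051e+02 3.18848e+02 4.51000e-01 1.18800e+00 1.16000e+00] [-0.48 -0.51  0.05 -0.31  0.58  0.52 -0.18  0.19  0.08  0.23 -0.05 -0.12]
low end L [ 452. -293.   16.] [ 426. -293.   16.]
low end R [ 452. -399.   16.] [ 424. -397.   16.]
up end L [ 566. -283.   16.] [ 541. -287.   16.]
up webtop R [ 578. -381.   74.] [ 560. -384.   74.]
```

```bash
cat >> h.py <<'E'
def plan(tgt,yang,n,w=None):
    """rows to TCP tgt with tool pointing down and tool y at world angle yang"""
    s=st();R0=Ro.from_quat(s["ee_rot"]);ty=np.array([np.cos(yang),np.sin(yang),0]);tz=np.array([0,0,-1.])
    R1=Ro.from_matrix(np.c_[np.cross(ty,tz),ty,tz]);rv=(R0.inv()*R1).as_rotvec();d=np.array(tgt)-s["position"]
    print("rot",rv.round(3),"d",d.round(1),"per row deg",np.degrees(np.linalg.norm(rv)/n).round(2),"mm",(np.linalg.norm(d)/n).round(1))
    for i in range(n):
        R=R0*Ro.from_rotvec(rv*i/n);print([R.inv().apply(d/n).round(1).tolist(),(rv/n).round(4).tolist()])
E
python3 -c "
from h import *
plan([500,-330,200],np.pi,8)"
```

```text
0.15 [ 247.1 -573.6  230.5] [-2.019e-01  9.794e-01  8.000e-04 -2.000e-04] F [ 0.1  0.6 -0.8] w 85.4 0.0
rot [ 2.000e-03  1.000e-03 -1.164e+00] d [252.9 243.6 -30.5] per row deg 8.34 mm 44.1
[[-41.1, 15.5, 3.8], [0.0002, 0.0001, -0.1455]]
[[-42.9, 9.3, 3.8], [0.0002, 0.0001, -0.1455]]
[[-43.8, 3.0, 3.8], [0.0002, 0.0001, -0.1455]]
[[-43.8, -3.4, 3.8], [0.0002, 0.0001, -0.1455]]
[[-42.8, -9.7, 3.8], [0.0002, 0.0001, -0.1455]]
[[-41.0, -15.8, 3.8], [0.0002, 0.0001, -0.1455]]
[[-38.2, -21.5, 3.8], [0.0002, 0.0001, -0.1455]]
[[-34.7, -26.9, 3.8], [0.0002, 0.0001, -0.1455]]
```

Call:
send_rows(
  series=[
    [[-41,15.5,4],[0,0,-0.1455],85],
    [[-43,9.3,4],[0,0,-0.1455],85],
    [[-44,3,4],[0,0,-0.1455],85],
    [[-44,-3.4,4],[0,0,-0.1455],85],
    [[-43,-9.7,4],[0,0,-0.1455],85],
    [[-41,-15.8,4],[0,0,-0.1455],85],
    [[-38,-21.5,4],[0,0,-0.1455],85],
    [[-34.7,-27,4],[0,0,-0.1455],85],
  ],
)

```text
clock: 0.95
position: [501.7, -328.6, 199.0]
ee_rot: [0.709, -0.705, -0.0, 0.0]
contact_force: [-0.4, -1.0, -0.4]
gripper_width: 85.2
grasp_force: 0.0
```

Call:
send_rows(
  series=[
    [[0,0,0],[0,0,0],85],
    [[0,0,0],[0,0,0],85],
  ],
)

```text
clock: 1.15
position: [501.2, -329.1, 198.7]
ee_rot: [0.708, -0.707, -0.001, 0.0]
contact_force: [-0.2, -0.4, -0.4]
gripper_width: 84.7
grasp_force: 0.0
```

```bash
python3 -c "
from h import *
st();c=camera_info('wrist');np.save('w1.npy',c,allow_pickle=True)
cv2.imwrite('pics/w1.png',get_image('wrist')[:,:,::-1])"
```

```text
1.15 [ 501.2 -329.1  198.7] [ 7.076e-01 -7.066e-01 -7.000e-04  3.000e-04] F [-0.2 -0.4 -0.4] w 84.7 0.0
```

View pics/w1.png

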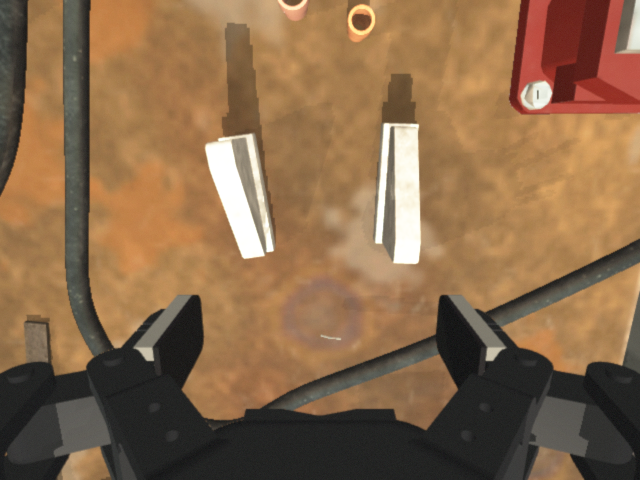

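The wrist view shows both squares. The left-image one has its tall end at the top, around (219,142). The right-image one has its tall end at the bottom, around (407,262). Next I fit both poses.

Run:
```python
from h import *
from scipy.optimize import least_squares
c=np.load('w1.npy',allow_pickle=True).item()
P={'low':([[14,-50,16],[14,50,16],[9,48,74],[-9,48,74],[9,-48,33],[-9,-48,33]],[[383,124],[376,243],[394,262],[420,262],[395,125],[417,125]],[439,-345,0]),
'up':([[-9,48,74],[9,48,74],[-9,-48,33],[9,-48,33],[14,50,16],[14,-50,16]],[[206,146],[232,138],[244,257],[264,253],[252,134],[273,250]],[561,-334,3.3])}
for k,(m,o,x0) in P.items():
    f=lambda p:(proj('',np.array(m)@Ro.from_euler('z',p[2]).as_matrix().T+[p[0],p[1],0],c)-o).ravel()
    r=least_squares(f,x0,x_scale=[1,1,.01]);print(k,r.x.round(3),r.fun.round(1))
    x,y,a=r.x;g=np.array([x,y])+8*np.array([-np.sin(a),np.cos(a)]);print('grasp xy',g.round(1))
    if k=='low':plan([*g,100],a+np.pi,6)
```

```text
low [ 4.38397e+02 -3.48588e+02 -1.80000e-02] [ 0.7 -1.6  0.3 -0.8  0.6  0.6 -0.5  1.1 -1.4  0.1  0.3  0.6]
grasp xy [ 438.5 -340.6]
1.2 [ 500.6 -330.   198.9] [-7.070e-01  7.072e-01  4.000e-04 -2.000e-04] F [-0.3 -0.9  0.6] w 84.7 0.0
rot [0.001 0.    0.018] d [-62.  -10.6 -98.9] per row deg 0.17 mm 19.5
[[1.8, 10.3, 16.5], [0.0002, 0.0, 0.003]]
[[1.8, 10.3, 16.5], [0.0002, 0.0, 0.003]]
[[1.8, 10.3, 16.5], [0.0002, 0.0, 0.003]]
[[1.9, 10.3, 16.5], [0.0002, 0.0, 0.003]]
[[1.9, 10.3, 16.5], [0.0002, 0.0, 0.003]]
[[1.9, 10.3, 16.5], [0.0002, 0.0, 0.003]]
up [ 563.47  -338.747    3.282] [-1.  -3.2 -0.4  1.  -0.4  1.1  1.   2.3  0.6 -0.8  0.6  0.5]
grasp xy [ 564.6 -346.7]
```

Call:
send_rows(
  series=[
    [[1.8,10.3,16.5],[0,0,0.009],60],
    [[1.8,10.3,16.5],[0,0,0.009],60],
    [[1.8,10.3,16.5],[0,0,0],60],
    [[1.8,10.3,16.5],[0,0,0],60],
    [[1.8,10.3,16.5],[0,0,0],60],
    [[1.9,10.3,16.5],[0,0,0],60],
  ],
)

```text
clock: 1.8
position: [437.2, -341.4, 100.0]
ee_rot: [-0.7, 0.714, -0.0, 0.0]
contact_force: [0.1, 0.1, 0.3]
gripper_width: 59.8
grasp_force: 0.0
```

Call:
send_rows(
  series=[
    [[0,0,25],[0,0,0],60],
    [[0,0,25],[0,0,0],60],
    [[0,0,15],[0,0,0],60],
    [[0,0,10],[0,0,0],60],
    [[0,0,0],[0,0,0],60],
    [[0,0,0],[0,0,0],40],
  ],
)

```text
clock: 2.4
position: [438.9, -340.9, 25.9]
ee_rot: [-0.7, 0.714, -0.001, 0.0]
contact_force: [0.6, 0.4, -0.5]
gripper_width: 46.8
grasp_force: 0.0
```

Call:
send_rows(
  series=[
    [[0,0,0],[0,0,0],20],
    [[0,0,0],[0,0,0],10],
    [[0,0,0],[0,0,0],10],
    [[0,0,0],[0,0,0],10],
    [[0,0,0],[0,0,0],10],
    [[0,0,0],[0,0,0],10],
    [[0,0,0],[0,0,0],10],
  ],
)

```text
clock: 3.1
position: [438.8, -340.4, 26.3]
ee_rot: [-0.701, 0.713, -0.0, -0.0]
contact_force: [-2.4, 0.7, 6.5]
gripper_width: 17.3
grasp_force: 59.5
```

Call:
send_rows(
  series=[
    [[0,0,-10],[0,0,0],10],
    [[0,0,-25],[0,0,0],10],
    [[0,0,-40],[0,0,0],10],
    [[0,0,-45],[0,0,0],10],
    [[0,0,-45],[0,0,0],10],
    [[0,0,-40],[0,0,0],10],
    [[0,0,0],[0,0,0],10],
  ],
)

```text
clock: 3.8
position: [441.5, -341.5, 236.2]
ee_rot: [-0.701, 0.713, -0.006, 0.002]
contact_force: [1.2, -1.1, -6.9]
gripper_width: 17.3
grasp_force: 59.8
```

```bash
python3 -c "
from h import *
plan([434,262,230],np.pi+.451,16)"
```

```text
3.8 [ 441.5 -341.5  236.2] [-0.701   0.7131 -0.006   0.002 ] F [ 1.2 -1.1 -6.9] w 17.3 59.8
rot [-0.01  -0.008 -0.468] d [ -7.5 603.5  -6.2] per row deg 1.68 mm 37.7
[[-37.7, 1.1, 0.2], [-0.0006, -0.0005, -0.0293]]
[[-37.7, 0.0, 0.2], [-0.0006, -0.0005, -0.0293]]
[[-37.7, -1.1, 0.2], [-0.0006, -0.0005, -0.0293]]
[[-37.7, -2.2, 0.2], [-0.0006, -0.0005, -0.0293]]
[[-37.6, -3.3, 0.2], [-0.0006, -0.0005, -0.0293]]
[[-37.5, -4.4, 0.3], [-0.0006, -0.0005, -0.0293]]
[[-37.3, -5.5, 0.3], [-0.0006, -0.0005, -0.0293]]
[[-37.1, -6.6, 0.3], [-0.0006, -0.0005, -0.0293]]
[[-36.9, -7.7, 0.3], [-0.0006, -0.0005, -0.0293]]
[[-36.7, -8.7, 0.3], [-0.0006, -0.0005, -0.0293]]
[[-36.4, -9.8, 0.3], [-0.0006, -0.0005, -0.0293]]
[[-36.1, -10.9, 0.3], [-0.0006, -0.0005, -0.0293]]
[[-35.8, -11.9, 0.3], [-0.0006, -0.0005, -0.0293]]
[[-35.4, -13.0, 0.4], [-0.0006, -0.0005, -0.0293]]
[[-35.0, -14.0, 0.4], [-0.0006, -0.0005, -0.0293]]
[[-34.6, -15.0, 0.4], [-0.0006, -0.0005, -0.0293]]
```

Call:
send_rows(
  series=[
    [[-38,1,0],[0,0,-0.03],10],
    [[-38,0,0],[0,0,-0.03],10],
    [[-38,-1,0],[0,0,-0.03],10],
    [[-38,-2,0],[0,0,-0.03],10],
    [[-37.5,-3,0],[0,0,-0.03],10],
    [[-37.5,-4.4,0],[0,0,-0.03],10],
    [[-37.3,-5.5,0],[0,0,-0.03],10],
    [[-37,-6.6,0],[0,0,-0.03],10],
  ],
)

```text
clock: 4.6
position: [431.6, -35.9, 227.4]
ee_rot: [0.781, -0.624, -0.002, 0.002]
contact_force: [0.2, -1.5, -7.6]
gripper_width: 17.4
grasp_force: 59.6
```

Call:
send_rows(
  series=[
    [[-37,-7.7,0],[0,0,-0.03],10],
    [[-36.7,-8.7,0],[0,0,-0.03],10],
    [[-36.4,-9.8,0],[0,0,-0.03],10],
    [[-36,-11,0],[0,0,-0.03],10],
    [[-36,-12,0],[0,0,-0.03],10],
    [[-35.4,-13,0],[0,0,-0.03],10],
    [[-35,-14,0],[0,0,-0.03],10],
    [[-34.6,-15,0],[0,0,-0.03],10],
  ],
)

```text
clock: 5.4
position: [426.0, 264.8, 227.0]
ee_rot: [0.85, -0.526, -0.002, 0.003]
contact_force: [0.2, -0.9, -8.4]
gripper_width: 17.5
grasp_force: 59.6
```

Call:
send_rows(
  series=[
    [[0,0,0],[0,0,0],10],
    [[0,0,0],[0,0,0],10],
    [[0,0,0],[0,0,0],10],
  ],
)

```text
clock: 5.7
position: [426.9, 263.1, 228.1]
ee_rot: [0.85, -0.527, -0.001, 0.002]
contact_force: [-0.1, 0.3, -9.3]
gripper_width: 17.2
grasp_force: 60.0
```

```bash
python3 -c "
from h import *
st();c=camera_info('wrist');np.save('w2.npy',c,allow_pickle=True)
cv2.imwrite('pics/w2.png',get_image('wrist')[:,:,::-1])"
```

```text
5.7 [426.9 263.1 228.1] [ 0.85   -0.5268 -0.0009  0.0023] F [-0.1  0.3 -9.3] w 17.2 60.0
```

View pics/w2.png

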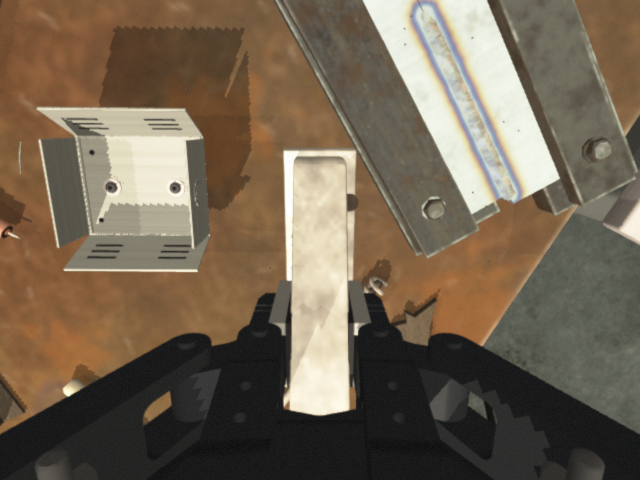

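The wrist view shows the shell at left: right-wall top edge (38,107)-(193,107), left-wall top edge (65,270)-(198,271), far wall top (38,140)-(57,247). The held square is centred in the grip.

Run:
```python
from h import *
from scipy.optimize import least_squares
c=np.load('w2.npy',allow_pickle=True).item()
obs=np.array([[57,247],[38,140],[65,270],[198,271],[38,107],[193,107],[208,236],[205,138]])
def model(p):
    x,y,a,tl,tr=p;H=48
    P=np.array([[55,44,68],[55,-44,68],[55,45+H*np.cos(tl),20+H*np.sin(tl)],[-55,45+H*np.cos(tl),20+H*np.sin(tl)],[55,-45-H*np.cos(tr),20+H*np.sin(tr)],[-55,-45-H*np.cos(tr),20+H*np.sin(tr)],[-55,44,20],[-55,-44,20]])
    return P@Ro.from_euler('z',a).as_matrix().T+[x,y,0]
r=least_squares(lambda p:(proj('',model(p),c)-obs).ravel(),[581,328,.45,1.05,1.05],loss='soft_l1');print(r.x.round(3),r.fun.reshape(-1,2).round(1).tolist())
x,y,a=r.x[:3];X=np.array([np.cos(a),np.sin(a)]);Y=np.array([-X[1],X[0]])
print("bolts",[ray('',q,22,c).round(1) for q in([111,187],[176,187])])
s=np.array([x,y])
for o in(-150,-128,-98,-93):print(o,(s+Y*o).round(1),"tcp",(s+Y*(o+8)).round(1))
```

```text
[5.73495e+02 3.19862e+02 4.51000e-01 1.19900e+00 1.09200e+00] [[1.3, 3.1], [1.0, -1.8], [-0.6, 0.1], [-0.6, 0.3], [0.4, -0.9], [-7.0, 0.8], [2.1, -0.5], [-1.2, -0.0]]
bolts [array([600.7, 332.3,  22. ]), array([548.9, 306.6,  22. ])]
-150 [638.9 184.9] tcp [635.4 192.1]
-128 [629.3 204.7] tcp [625.8 211.9]
-98 [616.2 231.7] tcp [612.7 238.9]
-93 [614.  236.2] tcp [610.5 243.4]
```

```bash
python3 -c "
from h import *
plan([625.8,211.9,150],np.pi+.451,7)"
```

```text
5.75 [427.4 263.  228.8] [ 8.499e-01 -5.269e-01 -6.000e-04  1.600e-03] F [-0.2 -1.  -7.7] w 17.2 60.0
rot [ 0.003 -0.001  0.01 ] d [198.4 -51.1 -78.8] per row deg 0.09 mm 31.4
[[19.1, -22.2, 11.2], [0.0005, -0.0001, 0.0014]]
[[19.1, -22.2, 11.2], [0.0005, -0.0001, 0.0014]]
[[19.1, -22.2, 11.2], [0.0005, -0.0001, 0.0014]]
[[19.1, -22.2, 11.2], [0.0005, -0.0001, 0.0014]]
[[19.0, -22.3, 11.2], [0.0005, -0.0001, 0.0014]]
[[19.0, -22.3, 11.2], [0.0005, -0.0001, 0.0014]]
[[19.0, -22.3, 11.2], [0.0005, -0.0001, 0.0014]]
```

Call:
send_rows(
  series=[
    [[19,-22.2,11],[0,0,0.01],10],
    [[19,-22.2,11],[0,0,0],10],
    [[19,-22.2,11],[0,0,0],10],
    [[19,-22.2,11],[0,0,0],10],
    [[19,-22.2,11],[0,0,0],10],
    [[19,-22.2,11],[0,0,0],10],
    [[19,-22.2,11],[0,0,0],10],
  ],
)

```text
clock: 6.45
position: [627.0, 211.1, 152.0]
ee_rot: [0.847, -0.531, -0.001, 0.001]
contact_force: [0.9, 0.2, -7.8]
gripper_width: 16.9
grasp_force: 60.5
```

Call:
send_rows(
  series=[
    [[0,0,25],[0,0,0],10],
    [[0,0,30],[0,0,0],10],
    [[0,0,30],[0,0,0],10],
    [[0,0,20],[0,0,0],10],
    [[0,0,0],[0,0,0],10],
    [[0,0,0],[0,0,0],10],
  ],
)

```text
clock: 7.05
position: [626.6, 212.1, 48.3]
ee_rot: [0.847, -0.531, 0.0, 0.0]
contact_force: [0.8, 0.2, -6.8]
gripper_width: 17.5
grasp_force: 60.7
```

```bash
python3 -c "
from h import *
plan([625.8,211.9,28],np.pi+.451,3)
cv2.imwrite('pics/t3.png',cv2.resize(get_image('top')[150:290,180:340,::-1],None,fx=4,fy=4))"
```

```text
7.05 [626.6 212.1  48.3] [ 8.474e-01 -5.309e-01  1.000e-04  3.000e-04] F [ 0.8  0.2 -6.8] w 17.5 60.7
rot [ 0.    -0.001  0.   ] d [ -0.8  -0.2 -20.3] per row deg 0.02 mm 6.8
[[-0.1, 0.3, 6.8], [0.0001, -0.0002, 0.0001]]
[[-0.1, 0.3, 6.8], [0.0001, -0.0002, 0.0001]]
[[-0.1, 0.3, 6.8], [0.0001, -0.0002, 0.0001]]
```

View pics/t3.png

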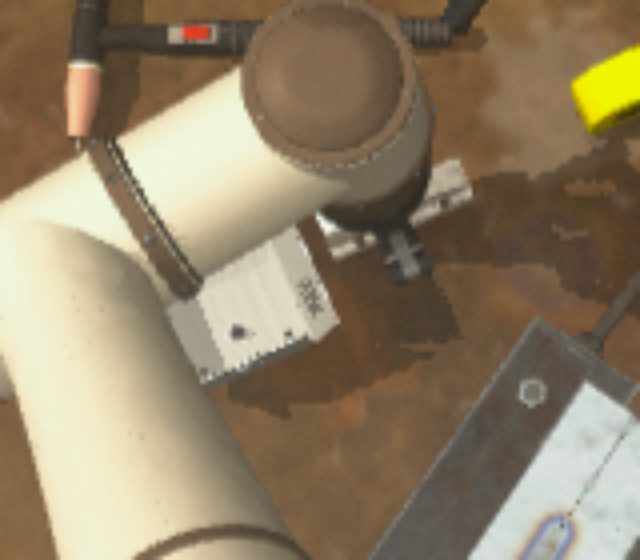

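The top view shows the square standing clear just outside the right wall, aligned with it. I'll lower it until it's just above the bench.

Call:
send_rows(
  series=[
    [[0,0,8],[0,0,0],10],
    [[0,0,8],[0,0,0],10],
    [[0,0,4],[0,0,0],10],
    [[0,0,1],[0,0,0],10],
    [[0,0,0],[0,0,0],10],
    [[0,0,0],[0,0,0],10],
  ],
)

```text
clock: 7.7
position: [626.5, 213.0, 27.5]
ee_rot: [0.848, -0.531, 0.0, -0.0]
contact_force: [0.3, 0.4, -8.7]
gripper_width: 17.6
grasp_force: 61.0
```

Call:
send_rows(
  series=[
    [[-5,0,0],[0,0,0],10],
    [[-5,0,0],[0,0,0],10],
    [[-5,0,0],[0,0,0],10],
    [[-5,0,0],[0,0,0],10],
    [[-4,0,0],[0,0,0],10],
    [[0,0,0],[0,0,0],10],
    [[0,0,0],[0,0,0],10],
  ],
)

```text
clock: 8.4
position: [615.5, 234.8, 27.2]
ee_rot: [0.848, -0.531, -0.0, -0.0]
contact_force: [0.1, 0.6, -8.0]
gripper_width: 17.3
grasp_force: 61.0
```

Call:
send_rows(
  series=[
    [[-2,0,0],[0,0,0],10],
    [[-2,0,0],[0,0,0],10],
    [[-2,0,0],[0,0,0],10],
    [[0,0,0],[0,0,0],10],
  ],
)

```text
clock: 8.8
position: [613.1, 239.9, 27.4]
ee_rot: [0.848, -0.531, 0.0, -0.0]
contact_force: [1.0, -0.9, -7.6]
gripper_width: 16.9
grasp_force: 61.0
```

```bash
python3 -c "
from h import *
st();c=camera_info('wrist');np.save('w4.npy',c,allow_pickle=True)
cv2.imwrite('pics/w4.png',get_image('wrist')[:,:,::-1])
cv2.imwrite('pics/s4.png',cv2.resize(get_image('scene')[160:260,220:340,::-1],None,fx=5,fy=5))"
```

```text
8.8 [613.1 239.9  27.4] [ 0.8476 -0.5306  0.     -0.    ] F [ 1.  -0.9 -7.6] w 16.9 61.0
```

View pics/w4.png

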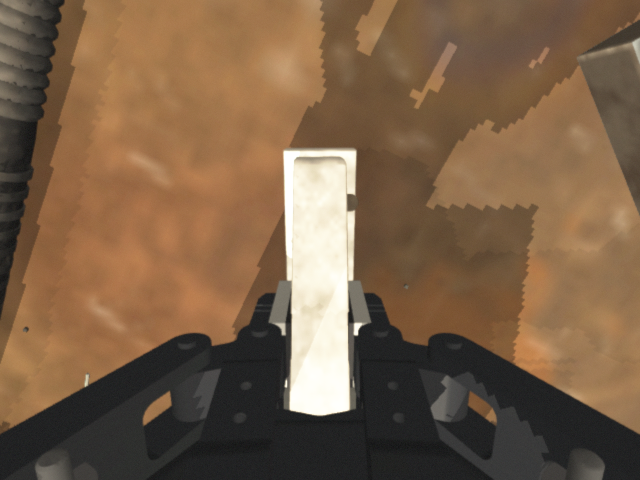

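Run:
```python
from h import *
c=np.load('w4.npy',allow_pickle=True).item();a=.451
Y=np.array([-np.sin(a),np.cos(a)]);X=np.array([np.cos(a),np.sin(a)]);s=np.array([573.5,319.6])
for q,z in(([284,150],17),([356,149],17),([295,158],34),([345,157],34)):
    p=ray('',q,z,c)[:2];print(p.round(1),"shell",((p-s)@X).round(1),((p-s)@Y).round(1))
t=st()["position"][:2];print("tcp",((t-s)@X).round(1),((t-s)@Y).round(1))
```

```text
[652.5 193.8] shell 16.3 -147.7
[627.7 181.3] shell -11.5 -148.1
[647.1 193. ] shell 11.1 -146.0
[631.7 185.2] shell -6.2 -146.4
8.9 [613.1 239.9  27.3] [ 8.476e-01 -5.307e-01 -0.000e+00 -1.000e-04] F [ 1.  -1.7 -7.5] w 17.6 61.0
tcp 0.9 -89.0
```

Call:
send_rows(
  series=[
    [[-1,0.5,0],[0,0,0],10],
    [[-1,0.5,0],[0,0,0],10],
    [[-1,0.5,0],[0,0,0],10],
    [[-1,0,0],[0,0,0],10],
    [[0,0,0],[0,0,0],10],
    [[0,0,0],[0,0,0],10],
  ],
)

```text
clock: 9.5
position: [610.2, 242.9, 27.4]
ee_rot: [0.848, -0.531, 0.0, -0.0]
contact_force: [1.5, -1.8, -8.7]
gripper_width: 17.4
grasp_force: 60.9
```

Call:
send_rows(
  series=[
    [[-1,0,0],[0,0,0],10],
    [[0,0,0],[0,0,0],10],
  ],
)

```text
clock: 9.7
position: [610.1, 242.9, 27.4]
ee_rot: [0.848, -0.531, 0.0, 0.0]
contact_force: [4.1, -4.4, -9.4]
gripper_width: 17.4
grasp_force: 60.9
```

Call:
send_rows(
  series=[
    [[-1,0,0],[0,0,0],10],
    [[0,0,0],[0,0,0],10],
  ],
)

```text
clock: 9.9
position: [610.0, 243.0, 27.4]
ee_rot: [0.847, -0.531, 0.001, 0.001]
contact_force: [6.0, -6.6, -8.0]
gripper_width: 17.1
grasp_force: 60.9
```

Call:
send_rows(
  series=[
    [[-1,0,0.5],[0,0,0],10],
    [[0,0,0.5],[0,0,0],10],
    [[0,0,0.5],[0,0,0],10],
    [[0,0,0.5],[0,0,0],10],
    [[0,0,0],[0,0,0],10],
  ],
)

```text
clock: 10.4
position: [610.1, 243.0, 26.9]
ee_rot: [0.848, -0.531, 0.001, 0.001]
contact_force: [5.5, -10.4, -2.6]
gripper_width: 17.6
grasp_force: 61.7
```

Call:
send_rows(
  series=[
    [[0,0,0.5],[0,0,0],10],
    [[0,0,0.5],[0,0,0],10],
    [[0,0,0],[0,0,0],10],
  ],
)

```text
clock: 10.7
position: [610.1, 243.0, 26.6]
ee_rot: [0.848, -0.531, 0.001, 0.001]
contact_force: [4.6, -10.3, 0.5]
gripper_width: 17.4
grasp_force: 62.2
```

Call:
send_rows(
  series=[
    [[0,0,1],[0,0,0],10],
    [[0,0,1],[0,0,0],10],
    [[0,0,0],[0,0,0],10],
  ],
)

```text
clock: 11.0
position: [610.3, 243.0, 26.5]
ee_rot: [0.848, -0.53, 0.002, 0.001]
contact_force: [0.9, -11.4, 8.6]
gripper_width: 17.2
grasp_force: 63.4
```

Call:
send_rows(
  series=[
    [[0,0,0],[0,0,0],21],
    [[0,0,0],[0,0,0],24],
    [[0,0,0],[0,0,0],30],
    [[0,0,0],[0,0,0],36],
    [[0,0,0],[0,0,0],42],
  ],
)

```text
clock: 11.5
position: [608.7, 246.0, 22.3]
ee_rot: [0.848, -0.53, 0.0, -0.0]
contact_force: [0.3, 0.3, 0.0]
gripper_width: 41.9
grasp_force: 0.0
```

Call:
send_rows(
  series=[
    [[0,0,-10],[0,0,0],45],
    [[0,0,-30],[0,0,0],45],
    [[0,0,-40],[0,0,0],45],
    [[0,0,-45],[0,0,0],60],
    [[0,0,-45],[0,0,0],80],
    [[-20,0,-40],[0,0,0],80],
    [[-40,0,0],[0,0,0],80],
    [[-10,0,0],[0,0,0],80],
  ],
)

```text
clock: 12.3
position: [577.4, 311.2, 235.0]
ee_rot: [0.848, -0.53, 0.0, -0.002]
contact_force: [-0.7, -0.5, -0.5]
gripper_width: 80.2
grasp_force: 0.0
```

```bash
python3 -c "
from h import *
st();c=camera_info('wrist');np.save('w5.npy',c,allow_pickle=True)
cv2.imwrite('pics/w5.png',get_image('wrist')[:,:,::-1])
plan([564.6,-346.7,150],3.282,17)"
```

```text
12.3 [577.4 311.2 235. ] [ 8.482e-01 -5.297e-01  4.000e-04 -2.400e-03] F [-0.7 -0.5 -0.5] w 80.2 0.0
12.35 [576.8 311.2 233.5] [ 8.484e-01 -5.293e-01 -1.000e-04 -1.100e-03] F [-0.6  0.3  0.3] w 80.0 0.0
rot [-0.002  0.002  0.315] d [ -12.2 -657.9  -83.5] per row deg 1.06 mm 39.0
[[34.5, 17.7, 4.8], [-0.0001, 0.0001, 0.0185]]
[[34.8, 17.0, 4.8], [-0.0001, 0.0001, 0.0185]]
[[35.1, 16.4, 4.8], [-0.0001, 0.0001, 0.0185]]
[[35.4, 15.7, 4.9], [-0.0001, 0.0001, 0.0185]]
[[35.7, 15.1, 4.9], [-0.0001, 0.0001, 0.0185]]
[[35.9, 14.4, 4.9], [-0.0001, 0.0001, 0.0185]]
[[36.2, 13.7, 4.9], [-0.0001, 0.0001, 0.0185]]
[[36.4, 13.1, 4.9], [-0.0001, 0.0001, 0.0185]]
[[36.7, 12.4, 4.9], [-0.0001, 0.0001, 0.0185]]
[[36.9, 11.7, 4.9], [-0.0001, 0.0001, 0.0185]]
[[37.1, 11.0, 4.9], [-0.0001, 0.0001, 0.0185]]
[[37.3, 10.3, 4.9], [-0.0001, 0.0001, 0.0185]]
[[37.5, 9.6, 4.9], [-0.0001, 0.0001, 0.0185]]
[[37.7, 8.9, 4.9], [-0.0001, 0.0001, 0.0185]]
[[37.8, 8.2, 4.9], [-0.0001, 0.0001, 0.0185]]
[[38.0, 7.5, 4.9], [-0.0001, 0.0001, 0.0185]]
[[38.1, 6.8, 4.9], [-0.0001, 0.0001, 0.0185]]
```

View pics/w5.png

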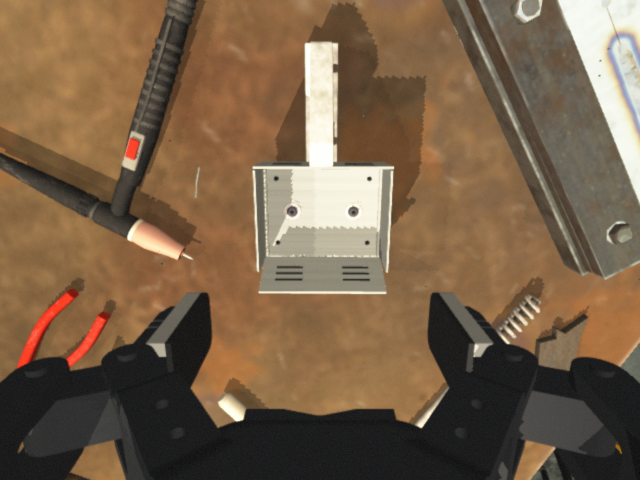

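The right wall is upright with its square centred on it, meeting the wall at (322,165). The left wall still leans, with its top edge at row 292. Something pale shows at (230,405), so I'll check it against where the left square goes while I fetch that square.

Run:
```python
from h import *
c=np.load('w5.npy',allow_pickle=True).item();a=.451
Y=np.array([-np.sin(a),np.cos(a)]);X=np.array([np.cos(a),np.sin(a)]);s=np.array([573.5,319.6])
for q in([222,400],[240,410],[430,415],[425,410],[535,300]):
    p=ray('',q,10,c)[:2];print(q,p.round(0),"shell",((p-s)@X).round(1),((p-s)@Y).round(1))
for q in([147,225],[150,268],[185,303],[237,315],[125,263]):
    p=ray('top',q,10)[:2];print('top',q,p.round(0),"shell",((p-s)@X).round(1),((p-s)@Y).round(1))
```

```text
[222, 400] [578. 561.] shell 109.1 215.6
[240, 410] [555. 564.] shell 89.9 228.5
[430, 415] [362. 477.] shell -121.6 233.4
[425, 410] [371. 473.] shell -115.5 226.9
[535, 300] [337. 309.] shell -217.4 93.5
top [147, 225] [564. 553.] shell 93.1 214.1
top [150, 268] [451. 538.] shell -15.1 250.5
top [185, 303] [362. 443.] shell -136.8 203.0
top [237, 315] [334. 307.] shell -221.4 92.7
top [125, 263] [462. 604.] shell 24.0 304.7
```

Call:
send_rows(
  series=[
    [[34.5,17.7,0],[0,0,0.0185],80],
    [[34.8,17,0],[0,0,0.0185],80],
    [[35,16.4,0],[0,0,0.0185],80],
    [[35.4,15.7,0],[0,0,0.0185],80],
    [[35.7,15,0],[0,0,0.0185],80],
    [[36,14.4,0],[0,0,0.0185],80],
    [[36.2,13.7,0],[0,0,0.0185],80],
    [[36.4,13,0],[0,0,0.0185],80],
  ],
)

```text
clock: 13.15
position: [570.9, -3.6, 231.9]
ee_rot: [0.806, -0.592, -0.0, 0.001]
contact_force: [0.7, -0.3, -0.3]
gripper_width: 79.8
grasp_force: 0.0
```

Call:
send_rows(
  series=[
    [[36.7,12.4,0],[0,0,0.0185],80],
    [[37,11.7,0],[0,0,0.0185],80],
    [[37,11,0],[0,0,0.0185],80],
    [[37.3,10.3,0],[0,0,0.0185],80],
    [[37.5,9.6,0],[0,0,0.0185],80],
    [[37.7,9,0],[0,0,0.0185],80],
    [[38,8,10],[0,0,0.0185],80],
    [[38,7.5,10],[0,0,0.0185],60],
  ],
)

```text
clock: 13.95
position: [564.4, -313.2, 211.9]
ee_rot: [0.76, -0.65, -0.0, 0.0]
contact_force: [1.0, 1.2, 0.0]
gripper_width: 67.5
grasp_force: 0.0
```

```bash
python3 -c "
from h import *
plan([564.6,-346.7,120],3.282,4)"
```

```text
13.95 [ 564.4 -313.2  211.9] [ 7.597e-01 -6.503e-01 -3.000e-04  2.000e-04] F [1.  1.2 0. ] w 67.5 0.0
rot [0.001 0.    0.014] d [  0.2 -33.5 -91.9] per row deg 0.21 mm 24.5
[[8.3, 1.2, 23.0], [0.0002, 0.0, 0.0036]]
[[8.3, 1.2, 23.0], [0.0002, 0.0, 0.0036]]
[[8.3, 1.2, 23.0], [0.0002, 0.0, 0.0036]]
[[8.3, 1.2, 23.0], [0.0002, 0.0, 0.0036]]
```

Call:
send_rows(
  series=[
    [[8.3,1.2,23],[0,0,0.014],60],
    [[8.3,1.2,23],[0,0,0],60],
    [[8.3,1.2,23],[0,0,0],60],
    [[8.3,1.2,23],[0,0,0],60],
    [[0,0,30],[0,0,0],60],
    [[0,0,30],[0,0,0],60],
    [[0,0,20],[0,0,0],60],
    [[0,0,14],[0,0,0],60],
  ],
)

```text
clock: 14.75
position: [563.6, -344.7, 23.8]
ee_rot: [0.755, -0.655, -0.002, 0.001]
contact_force: [0.4, -0.0, 0.3]
gripper_width: 59.9
grasp_force: 0.0
```

Call:
send_rows(
  series=[
    [[0,0,0],[0,0,0],40],
    [[0,0,0],[0,0,0],20],
    [[0,0,0],[0,0,0],10],
    [[0,0,0],[0,0,0],10],
    [[0,0,0],[0,0,0],10],
    [[0,0,0],[0,0,0],10],
    [[0,0,0],[0,0,0],10],
    [[0,0,0],[0,0,0],10],
  ],
)

```text
clock: 15.55
position: [565.1, -345.0, 27.9]
ee_rot: [0.756, -0.655, 0.0, 0.0]
contact_force: [-4.3, -0.2, 5.6]
gripper_width: 17.1
grasp_force: 60.0
```

Call:
send_rows(
  series=[
    [[0,0,-10],[0,0,0],10],
    [[0,0,-25],[0,0,0],10],
    [[0,0,-40],[0,0,0],10],
    [[0,0,-45],[0,0,0],10],
    [[0,0,-45],[0,0,0],10],
    [[0,0,-40],[0,0,0],10],
    [[0,0,0],[0,0,0],10],
  ],
)

```text
clock: 16.25
position: [568.7, -345.6, 238.2]
ee_rot: [0.756, -0.655, 0.007, -0.002]
contact_force: [1.8, -0.5, -6.9]
gripper_width: 17.1
grasp_force: 59.8
```

```bash
python3 -c "
from h import *
plan([520.3,429.4,232],np.pi+.451,20)"
```

```text
16.25 [ 568.7 -345.6  238.2] [ 0.7558 -0.6548  0.0068 -0.0023] F [ 1.8 -0.5 -6.9] w 17.1 59.8
rot [-0.011 -0.009 -0.308] d [-48.4 775.   -6.2] per row deg 0.88 mm 38.8
[[-38.7, -3.1, 0.1], [-0.0006, -0.0005, -0.0154]]
[[-38.6, -3.7, 0.1], [-0.0006, -0.0005, -0.0154]]
[[-38.6, -4.3, 0.1], [-0.0006, -0.0005, -0.0154]]
[[-38.5, -4.9, 0.1], [-0.0006, -0.0005, -0.0154]]
[[-38.4, -5.5, 0.1], [-0.0006, -0.0005, -0.0154]]
[[-38.3, -6.1, 0.1], [-0.0006, -0.0005, -0.0154]]
[[-38.2, -6.7, 0.2], [-0.0006, -0.0005, -0.0154]]
[[-38.1, -7.3, 0.2], [-0.0006, -0.0005, -0.0154]]
[[-38.0, -7.9, 0.2], [-0.0006, -0.0005, -0.0154]]
[[-37.9, -8.4, 0.2], [-0.0006, -0.0005, -0.0154]]
[[-37.8, -9.0, 0.2], [-0.0006, -0.0005, -0.0154]]
[[-37.6, -9.6, 0.2], [-0.0006, -0.0005, -0.0154]]
[[-37.5, -10.2, 0.2], [-0.0006, -0.0005, -0.0154]]
[[-37.3, -10.8, 0.2], [-0.0006, -0.0005, -0.0154]]
[[-37.1, -11.3, 0.3], [-0.0006, -0.0005, -0.0154]]
[[-37.0, -11.9, 0.3], [-0.0006, -0.0005, -0.0154]]
[[-36.8, -12.5, 0.3], [-0.0006, -0.0005, -0.0154]]
[[-36.6, -13.0, 0.3], [-0.0006, -0.0005, -0.0154]]
[[-36.4, -13.6, 0.3], [-0.0006, -0.0005, -0.0154]]
[[-36.2, -14.2, 0.3], [-0.0006, -0.0005, -0.0154]]
```

Call:
send_rows(
  series=[
    [[-38.7,-3.1,0],[0,0,-0.0155],10],
    [[-38.6,-3.7,0],[0,0,-0.0155],10],
    [[-38.6,-4.3,0],[0,0,-0.0155],10],
    [[-38.5,-5,0],[0,0,-0.0155],10],
    [[-38.4,-5.5,0],[0,0,-0.0155],10],
    [[-38.3,-6,0],[0,0,-0.0155],10],
    [[-38.2,-6.7,0],[0,0,-0.0155],10],
    [[-38,-7.3,0],[0,0,-0.0155],10],
  ],
)

```text
clock: 17.05
position: [544.1, -32.7, 227.9]
ee_rot: [0.795, -0.607, -0.003, 0.001]
contact_force: [0.9, 0.9, -8.2]
gripper_width: 17.2
grasp_force: 59.5
```

Call:
send_rows(
  series=[
    [[-38,-8,0],[0,0,-0.0155],10],
    [[-38,-8.4,0],[0,0,-0.0155],10],
    [[-37.8,-9,0],[0,0,-0.0155],10],
    [[-37.6,-9.6,0],[0,0,-0.0155],10],
    [[-37.5,-10,0],[0,0,-0.0155],10],
    [[-37.3,-11,0],[0,0,-0.0155],10],
    [[-37,-11,0],[0,0,-0.0155],10],
    [[-37,-12,0],[0,0,-0.0155],10],
  ],
)

```text
clock: 17.85
position: [524.5, 276.4, 227.7]
ee_rot: [0.831, -0.557, -0.002, 0.002]
contact_force: [0.2, -0.8, -8.7]
gripper_width: 17.2
grasp_force: 59.5
```

Call:
send_rows(
  series=[
    [[-37,-12.5,0],[0,0,-0.0155],10],
    [[-36.6,-13,0],[0,0,-0.0155],10],
    [[-36.4,-13.6,0],[0,0,-0.0155],10],
    [[-36,-14,0],[0,0,-0.0155],10],
    [[0,0,0],[0,0,0],10],
    [[0,0,0],[0,0,0],10],
  ],
)

```text
clock: 18.45
position: [514.6, 430.5, 226.8]
ee_rot: [0.848, -0.53, -0.001, 0.003]
contact_force: [-0.3, -0.7, -8.6]
gripper_width: 17.1
grasp_force: 60.1
```

```bash
python3 -c "
from h import *
plan([520.3,429.4,130],np.pi+.451,4)"
```

```text
18.45 [514.6 430.5 226.8] [ 0.8479 -0.5302 -0.0014  0.0034] F [-0.3 -0.7 -8.6] w 17.1 60.1
rot [ 0.007 -0.001  0.002] d [  5.7  -1.1 -96.8] per row deg 0.11 mm 24.2
[[0.8, -1.3, 24.2], [0.0018, -0.0003, 0.0006]]
[[0.9, -1.3, 24.2], [0.0018, -0.0003, 0.0006]]
[[0.9, -1.2, 24.2], [0.0018, -0.0003, 0.0006]]
[[0.9, -1.2, 24.2], [0.0018, -0.0003, 0.0006]]
```

Call:
send_rows(
  series=[
    [[0.9,-1.2,25],[0.003,0,0],10],
    [[0.9,-1.2,25],[0.002,0,0],10],
    [[0.9,-1.2,25],[0,0,0],10],
    [[0.9,-1.2,25],[0,0,0],10],
    [[0,0,30],[0,0,0],10],
    [[0,0,30],[0,0,0],10],
    [[0,0,18],[0,0,0],10],
    [[0,0,0],[0,0,0],10],
  ],
)

```text
clock: 19.25
position: [520.7, 425.3, 48.0]
ee_rot: [0.847, -0.532, 0.0, 0.003]
contact_force: [-0.0, -1.3, -8.5]
gripper_width: 17.5
grasp_force: 59.9
```

Call:
send_rows(
  series=[
    [[0,0,0],[0,0,0],10],
    [[0,0,0],[0,0,0],10],
  ],
)

```text
clock: 19.45
position: [524.2, 429.9, 55.0]
ee_rot: [0.848, -0.531, 0.002, -0.004]
contact_force: [-0.0, -0.2, -7.9]
gripper_width: 17.1
grasp_force: 60.0
```

Run:
```python
from h import *
plan([520.3,429.4,29],np.pi+.451,1)
cv2.imwrite('pics/w6.png',get_image('wrist')[:,:,::-1])
p=st()["position"][:2]-[573.5,319.6];a=.451;print(p@[np.cos(a),np.sin(a)],p@[-np.sin(a),np.cos(a)])
```

```text
19.45 [524.2 429.9  55. ] [ 0.8475 -0.5307  0.0017 -0.0037] F [-0.  -0.2 -7.9] w 17.1 60.0
rot [-0.008  0.001  0.001] d [ -3.9  -0.5 -26. ] per row deg 0.47 mm 26.3
[[-1.2, 4.0, 26.0], [-0.0081, 0.0011, 0.0009]]
19.5 [524.2 430.1  55.3] [ 0.8476 -0.5307  0.0016 -0.0039] F [ 0.3 -0.6 -8.2] w 17.6 60.0
3.729894579819986 120.92438121793421
```

Call:
send_rows(
  series=[
    [[0,2,10],[-0.004,0,0],10],
    [[0,2,10],[-0.004,0,0],10],
    [[0,0,5],[0,0,0],10],
    [[0,0,0],[0,0,0],10],
    [[0,0,0],[0,0,0],10],
    [[0,0,0],[0,0,0],10],
  ],
)

```text
clock: 20.1
position: [519.6, 427.6, 28.1]
ee_rot: [0.848, -0.531, -0.001, 0.001]
contact_force: [0.3, -0.1, -7.2]
gripper_width: 17.1
grasp_force: 60.2
```

Run:
```python
from h import *
plan([520.3,429.4,29],np.pi+.451,1)
```

```text
20.1 [519.6 427.6  28.1] [ 0.8476 -0.5307 -0.0009  0.0014] F [ 0.3 -0.1 -7.2] w 17.1 60.2
rot [ 0.003 -0.     0.001] d [0.7 1.8 0.9] per row deg 0.2 mm 2.1
[[-1.3, -1.4, -0.9], [0.0033, -0.0, 0.001]]
```

Call:
send_rows(
  series=[
    [[4,-1,-1],[0.002,0,0],10],
    [[5,0,0],[0,0,0],10],
    [[5,0,0],[0,0,0],10],
    [[5,0,0],[0,0,0],10],
    [[5,0,0],[0,0,0],10],
    [[4,0,0],[0,0,0],10],
    [[0,0,0],[0,0,0],10],
    [[0,0,0],[0,0,0],10],
  ],
)

```text
clock: 20.9
position: [532.8, 402.4, 29.2]
ee_rot: [0.847, -0.531, -0.0, 0.001]
contact_force: [-0.7, 0.4, -8.5]
gripper_width: 17.1
grasp_force: 60.2
```

Run:
```python
from h import *
p=st()["position"][:2]-[573.5,319.6];a=.451;print(p@[np.cos(a),np.sin(a)],p@[-np.sin(a),np.cos(a)])
```

```text
20.9 [532.8 402.4  29.2] [ 8.475e-01 -5.308e-01 -3.000e-04  8.000e-04] F [-0.7  0.4 -8.5] w 17.1 60.2
-0.5319545045073787 92.23971373686324
```

Call:
send_rows(
  series=[
    [[1.5,0,0],[0,0,0],10],
    [[1.5,0,0],[0,0,0],10],
    [[1,0,0],[0,0,0],10],
    [[0,0,0],[0,0,0],10],
    [[0,0,0],[0,0,0],10],
  ],
)

```text
clock: 21.4
position: [534.5, 399.3, 29.3]
ee_rot: [0.848, -0.531, -0.0, 0.0]
contact_force: [-1.7, 1.6, -7.5]
gripper_width: 17.1
grasp_force: 60.3
```

Call:
send_rows(
  series=[
    [[1,0,0],[0,0,0],10],
    [[1,0,0],[0,0,0],10],
    [[0,0,0],[0,0,0],10],
  ],
)

```text
clock: 21.7
position: [535.4, 397.4, 29.3]
ee_rot: [0.848, -0.531, -0.0, 0.0]
contact_force: [-2.2, 2.6, -7.9]
gripper_width: 17.2
grasp_force: 60.3
```

Call:
send_rows(
  series=[
    [[1,0,0],[0,0,0],10],
    [[1,0,0],[0,0,0],10],
    [[0,0,0],[0,0,0],10],
  ],
)

```text
clock: 22.0
position: [535.7, 397.1, 29.5]
ee_rot: [0.847, -0.531, -0.001, -0.001]
contact_force: [-6.1, 5.8, -7.5]
gripper_width: 17.4
grasp_force: 60.3
```

Call:
send_rows(
  series=[
    [[1,0,1],[0,0,0],10],
    [[1,0,1],[0,0,0],10],
    [[0,0,1],[0,0,0],10],
    [[0,0,0],[0,0,0],10],
  ],
)

```text
clock: 22.4
position: [536.8, 397.6, 27.9]
ee_rot: [0.848, -0.53, -0.001, -0.003]
contact_force: [-8.1, 9.7, -2.7]
gripper_width: 17.2
grasp_force: 61.0
```

Call:
send_rows(
  series=[
    [[0,0,1],[0,0,0],10],
    [[0,0,1],[0,0,0],10],
    [[0,0,0],[0,0,0],10],
  ],
)

```text
clock: 22.7
position: [536.8, 397.6, 27.9]
ee_rot: [0.848, -0.53, -0.001, -0.003]
contact_force: [-11.7, 7.3, 5.7]
gripper_width: 17.4
grasp_force: 62.1
```

Call:
send_rows(
  series=[
    [[0,0,0.5],[0,0,0],10],
    [[0,0,0],[0,0,0],21],
    [[0,0,0],[0,0,0],24],
    [[0,0,0],[0,0,0],30],
    [[0,0,0],[0,0,0],36],
    [[0,0,0],[0,0,0],42],
  ],
)

```text
clock: 23.3
position: [537.6, 393.5, 23.9]
ee_rot: [0.847, -0.531, -0.0, 0.0]
contact_force: [1.0, -0.1, 0.7]
gripper_width: 42.0
grasp_force: 0.0
```

Call:
send_rows(
  series=[
    [[0,0,-10],[0,0,0],45],
    [[0,0,-30],[0,0,0],45],
    [[0,0,-40],[0,0,0],45],
    [[0,0,-45],[0,0,0],45],
    [[0,0,-45],[0,0,0],60],
    [[-20,0,-40],[0,0,0],80],
    [[-40,0,0],[0,0,0],80],
    [[-10,0,0],[0,0,0],80],
  ],
)

```text
clock: 24.1
position: [505.9, 459.7, 236.5]
ee_rot: [0.848, -0.53, -0.0, -0.002]
contact_force: [-0.5, -0.8, -1.2]
gripper_width: 80.1
grasp_force: 0.0
```

Call:
send_rows(
  series=[
    [[0,0,-20],[0,0,0],80],
    [[0,0,-20],[0,0,0],80],
    [[0,0,-20],[0,0,0],80],
    [[0,0,0],[0,0,0],80],
    [[0,0,0],[0,0,0],80],
  ],
)

```text
clock: 24.6
position: [506.7, 456.6, 293.6]
ee_rot: [0.848, -0.531, -0.001, 0.001]
contact_force: [-0.1, 0.1, -0.1]
gripper_width: 80.1
grasp_force: 0.0
```

Run:
```python
from h import *
st();c=camera_info('wrist');np.save('w7.npy',c,allow_pickle=True)
cv2.imwrite('pics/w7.png',get_image('wrist')[:,:,::-1])
```

```text
24.6 [506.7 456.6 293.6] [ 8.475e-01 -5.308e-01 -5.000e-04  6.000e-04] F [-0.1  0.1 -0.1] w 80.1 0.0
```

View pics/w7.png

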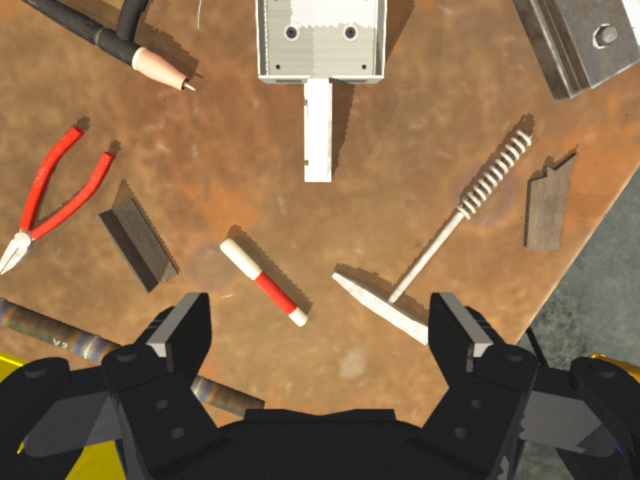

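The left square (304–331, row 80) stands centred against the left wall, and the hammer and marker haven't moved. I'll check uprightness by projecting the expected edge.

Run:
```python
from h import *
a=.451;Rz=Ro.from_euler('z',a).as_matrix()
g=lambda P:np.array(P)@Rz.T+[573.5,319.6,0]
c=np.load('w7.npy',allow_pickle=True).item()
for th in(1.571,1.45,1.33):
    y,z=45+48*np.cos(th),20+48*np.sin(th);print(th,proj('',g([[55,y,z],[-55,y,z],[0,y,z]]),c).round(1).tolist())
print('sq low end',proj('',g([[9,141,33],[-9,141,33]]),c).round(1).tolist())
im=cv2.cvtColor(cv2.imread('pics/w7.png'),cv2.COLOR_BGR2GRAY)
for u in(280,295,345,360):print(u,im[68:92,u].tolist())
im=cv2.cvtColor(get_image('wrist'),cv2.COLOR_RGB2GRAY)
print(im[68:92,280].tolist())
```

```text
1.571 [[257.9, 78.9], [383.0, 79.1], [320.5, 79.0]]
1.45 [[258.3, 86.0], [382.7, 86.2], [320.5, 86.1]]
1.33 [[258.7, 92.9], [382.2, 93.0], [320.5, 92.9]]
sq low end [[311.4, 182.5], [328.9, 182.6]]
280 [174, 190, 195, 198, 195, 193, 197, 230, 250, 245, 201, 157, 116, 112, 130, 147, 130, 124, 125, 123, 122, 121, 122, 118]
295 [197, 197, 197, 196, 196, 193, 200, 232, 250, 245, 201, 159, 114, 113, 129, 141, 111, 108, 113, 115, 113, 112, 113, 116]
345 [217, 217, 220, 222, 218, 216, 218, 240, 252, 247, 204, 157, 112, 100, 81, 76, 76, 75, 74, 77, 80, 79, 79, 82]
360 [217, 217, 220, 223, 219, 216, 220, 240, 252, 246, 202, 158, 119, 112, 127, 143, 119, 114, 117, 114, 115, 115, 119, 118]
[195, 196, 197, 197, 196, 193, 198, 231, 251, 245, 204, 157, 116, 110, 132, 157, 130, 128, 124, 125, 124, 122, 124, 122]
```

Run:
```python
from h import *
a=.451;Rz=Ro.from_euler('z',a).as_matrix()
g=lambda P:np.array(P)@Rz.T+[573.5,319.6,0]
c=np.load('w5.npy',allow_pickle=True).item()
for th in(1.571,1.45,1.33):
    y,z=-45-48*np.cos(th),20+48*np.sin(th);print(th,proj('',g([[55,y,z],[-55,y,z]]),c).round(1).tolist())
im=cv2.cvtColor(cv2.imread('pics/w5.png'),cv2.COLOR_BGR2GRAY)
for u in(285,360):print(u,im[145:175,u].tolist())
# now, both walls from top camera: compare right wall edge
from bench import job_done
print(job_done())
```

```text
1.571 [[252.4, 167.4], [392.6, 168.1]]
1.45 [[252.1, 159.9], [392.9, 160.5]]
1.33 [[252.0, 152.4], [393.1, 153.0]]
285 [74, 76, 72, 74, 74, 73, 72, 70, 71, 70, 71, 68, 67, 74, 71, 73, 80, 81, 59, 72, 105, 191, 243, 235, 190, 168, 165, 169, 169, 167]
360 [78, 78, 78, 79, 77, 80, 80, 78, 78, 79, 79, 78, 80, 81, 77, 81, 85, 83, 63, 65, 91, 176, 237, 243, 243, 245, 244, 244, 244, 244]
the job is handed in; nothing more can be done
None
```

The job is handed in at about 25 s: both squares stand halfway along the left and right walls, and in the wrist images each wall measured upright after its square was released. The right wall was not re-measured after the left one was set, and the tape measure, hammer and marker were not touched.

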